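Hold a brass carburettor float in the sliding-tailstock fixture

TASK

Stand the brass float upright on the bed of the holding fixture, between the two small brass pads and clear of them, and let go of it. Then take the tailstock by its fin and slide it along until the float is held lightly between both pads, with the spring plunger pushed in about half way; the float is thin, so never drive the plunger to its bottom. Leave the tin, the cover and the bit stand where they are.

Things in the scene. Friction and masses are not known exactly. Their poses are not given: they have to be found in the camera images.
- fixture: Grey holding fixture fixed to the bench. Origin: centre of its underside; x points away from the robot, y along the bed to the left, z up. Bed 370 mm long (y), 80 mm wide, its flat steel top 60 mm wide at z = 20 mm. Headstock at the left end: block 50 mm wide, y = 145 to 180 mm, up to z = 67 mm; the tailstock slides at the right.
- headstock_face (a point): Point on the headstock's face towards the tailstock, on the pads' axis (fixture x = 0, y = 145 mm, z = 38 mm). From here an anvil with a round brass pad 22 mm across sticks out towards -y; it is screwed in or out differently each time: the pad's face stands 12 to 30 mm before this point. Axes as the fixture's.
- light_bar (a point): Middle of the underside of the lamp bar that runs above the whole bed, 213 mm over the bench: 30 mm wide (x), 20 mm thick, 400 mm long (y), on two posts behind the bed (fixture x = 55 mm, y = -183 and 183 mm). It stops an upright tool: reach under it with the tool leaning about 35 degrees, from the robot's side.
- tailstock (a joint): Position of the tailstock along fixture y, in m: 0 = back stop (block centre at fixture y = -135 mm), grows towards the headstock, up to 0.20. It slides with about 10 N of friction and stays where it is left.
- fin (a point): Grip point on the tailstock: middle of its upright steel fin (26 mm in x, 16 mm thick in y, 44 mm high; the fin's foot on top of the block is 20 mm below this point, its top 20 mm above). The block is 56 mm in x, 44 mm in y, 34 mm high. Axes as the fixture's.
- brass_float: Brass float: plain upright cylinder 37 mm across and 27 mm high, 40 g. Origin: centre of its underside.
- grease_tin: Round green and grey tin, 70 mm across, 39 mm high, a bystander. Origin: centre of its underside.
- float_cover: Cast cover plate, 60 x 74 x 24 mm, a bystander. Origin: centre of its underside.
- bit_stand: Red bit stand, 32 x 105 x 53 mm, a bystander. Origin: centre of its underside.
- plunger: Spring plunger in the tailstock's front, towards the headstock, with a round brass pad 22 mm across on its end, at fixture x = 0, z = 38 mm. Origin: on its axis, 24 mm ahead of the block's centre while not pushed in; the pad's face is 28 mm farther on in +y. It gives way by up to 12 mm, 0.6 N per mm. Axes as the fixture's.
Mind the look-alikes: they are no part of the job. Of the things that look like the brass_float, take the one that is farthest to the robot's right at the start.

How it is judged:
By the outcome, as a careful person would: the job done as asked, in the order asked, and still so for the second after the job is handed in, with the robot touching nothing.
It also fails if it takes over 56 s, if anything falls off the work surface, if the arm or the gripper's body presses on something with over 40 N, if the wrist force passes 120 N, or if a joint passes its speed limit or range.

ROBOT

A 6-joint arm with a two-finger parallel gripper is mounted at the origin on a cart in front of the work surface, level with it; the furniture and walls round the work are solid. World frame = base frame: x ahead of the robot, y to its left, z up, the work surface at z = 0. Lengths are in m, angles in rad, forces in N, time in s.
With the tool pointing down it reaches from about 0.425 to 0.95 m from the base axis. Payload 3.5 kg.
Tool frame: the origin (TCP) lies midway between the tips of the shut fingers; the grasp point (between the pads) lies 19 mm behind it; z points along the fingers, y is the line along which they close (so a half turn about z gives the same grasp; the last joint's range is limited). The gripper opens to 85 mm and grips with 20 to 120 N. Pads are 22 mm wide; open, the fingers measure 114 mm over their backs; the gripper's body (76 mm by 85 mm) begins 54 mm behind the grasp point. The pads swing forward as they close: fully open they stand 13 mm farther back than shut.
Start: joints at [-1.42, 0.286, 1.577, -0, 1.279, -0.15], TCP at [0.2, -0.645, 0.231] pointing down, gripper open.
Joint ranges: [-2.77, 2.77], [-0.9, 2.22], [0.21, 2.48], [-1.53, 4.67], [0.24, 2.81], [-2.84, 2.84]. Speed limits (rad/s): [2.79, 2.79, 3.14, 3.14, 3.14, 3.14].

INTERFACE

Orientations are given as a unit quaternion [x, y, z, w].
In Python, from plant import ctrl gives the robot as it stands.
- The arm moves only by the tool move_arm, never from a script. Its argument "plan" is a list of rows, each an object of numbers: "x", "y", "z": the shift along the tool's x, y, z in m; "yaw": the turn about the tool's z in rad; "fingers": the closure, from 0 (fully open) to 1 (shut). In form: [{"x": .., "y": .., "z": .., "yaw": .., "fingers": ..}, ...]. A call has 1 to 5 rows; each row is the pose to reach, as a shift and turn from the pose commanded when the call began, along the tool's axes at that moment; what a row does not reach only later rows make up. A row lasts 1/10 s, in which the tool goes at most 50 mm and 8.59 degrees, less where a joint would pass 70% of its speed; a pose out of reach is approached as far as the arm can. A call with a gripper value outside its range is refused whole. The fingers move at their own pace and stop on an object; "force" is the grip in N (left out, the last holds). Time passes only in rows, so rows that repeat a pose let the fingers close. It gives the time, the measured TCP pose, the force, the opening and the grip force at its end, in the units of the state.
- ctrl.get_state(): the state, without advancing time (a new reading comes with each control period).
- ctrl.read_camera(name): name is "scene" or "top"; returns the picture (400x640x3 uint8, red, green, blue); there is no depth.
- ctrl.camera_model(name): a dict with "intrinsics" (3x3 intrinsics, pixels), "distortion" ([k1, k2, p1, p2, k3] as OpenCV has them; the pictures are not rectified), "cam_to_world" (4x4, takes a point from camera to world coordinates). Camera axes: x right, y up, looking along -z (the intrinsics and any distortion apply to the point x, -y, -z); pixel columns grow to the right and rows downward; lengths in m; the calibration is good to about 2 mm. A picture is of the moment at which its call begins. camera_model takes no time and is no camera call.
- ctrl.sign_off(): hands the job in; it is judged then, once.
The state is a dict: "time": time; "qpos": joint angles; "dq": joint speeds; "joint_efforts": joint torques, N m; "eef_pos": TCP position; "tcp_rot": TCP orientation; "contact_force": force on the tool from outside, world axes, zero at the start; "wrist_torque": the same for the moment, N m; "opening": opening from 0.0 (shut) to 1.0 (fully open); "finger_force": force on a finger pad.
Only numpy, scipy, OpenCV 4.12 (cv2) and the standard library are available. Lean on these libraries where they do the work, as an engineer would, in place of code of your own. Each camera call takes 0.05 s, during which the arm holds its last target. There are 200 camera calls.

## Working session

There is one attempt and no reset: what is moved stays moved. The work goes in short steps, Python scripts to look and compute and a tool call to move; the robot and the scene stay as the last step left them, time stands still between calls to the robot, and variables do not carry over. Pictures are saved under pics/ and viewed, at most 10 in all, crops included, and the job is handed in when it is done.

Besides the shell and the picture viewer there is one more tool, called as a command line: name --argument value ..., lists and objects as JSON in quotes. move_arm: Moves the arm, as the interface text tells. Its arguments: {"type":"object","properties":{"plan":{"type":"array"},"force":{"type":"number"}},"required":["plan"]}

```bash
ls; mkdir -p pics
python3 - <<'E'
from plant import ctrl
import cv2,numpy as np
for n in("scene","top"):
    im=ctrl.read_camera(n); cv2.imwrite(f"pics/{n}0.png",im[:,:,::-1])
    m=ctrl.camera_model(n); print(n,np.round(m["intrinsics"],1).tolist(),m["distortion"],np.round(m["cam_to_world"],3).tolist())
s=ctrl.get_state();print(s)
E
```

```text
pics
scene [[382.0, 0.0, 322.9], [0.0, 382.0, 194.5], [0.0, 0.0, 1.0]] [-0.08679565  0.          0.          0.          0.        ] [[-0.867, 0.34, -0.363, 0.184], [-0.498, -0.59, 0.636, 0.96], [0.002, 0.732, 0.681, 0.811], [0.0, 0.0, 0.0, 1.0]]
top [[418.5, 0.0, 322.0], [0.0, 418.5, 205.3], [0.0, 0.0, 1.0]] [-0.01358682  0.          0.          0.          0.        ] [[-0.019, 0.994, -0.104, 0.402], [-0.998, -0.024, -0.051, 0.287], [-0.053, 0.103, 0.993, 1.374], [0.0, 0.0, 0.0, 1.0]]
{'time': 0.1, 'qpos': array([-1.42000216e+00,  2.87119866e-01,  1.57805616e+00, -2.55467679e-05,
        1.27855706e+00, -1.49979685e-01]), 'dq': array([ 3.75776597e-05, -2.26004902e-03, -8.82539320e-04, -1.35955993e-04,
        1.25270499e-03, -1.82311611e-04]), 'joint_efforts': array([ 9.26546927e-04, -4.07294655e+01, -2.93697488e+01, -1.46601615e-04,
        3.42004590e-03,  3.32817997e-06]), 'eef_pos': array([ 0.1999202 , -0.64409185,  0.23004311]), 'tcp_rot': array([ 9.88712063e-01,  1.49824268e-01, -1.26636972e-05, -1.07021257e-03]), 'contact_force': array([-0.4587775 ,  0.09962229, -0.77086703]), 'wrist_torque': array([ 0.01975886, -0.01865531, -0.01436652]), 'finger_force': 0.0, 'opening': 0.9967657121488005}
```

View pics/scene0.png

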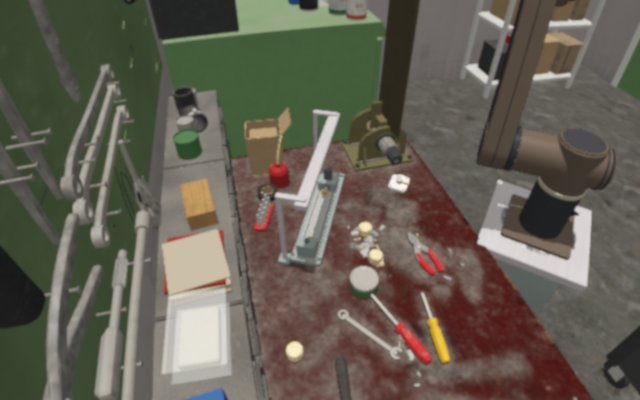

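View pics/top0.png

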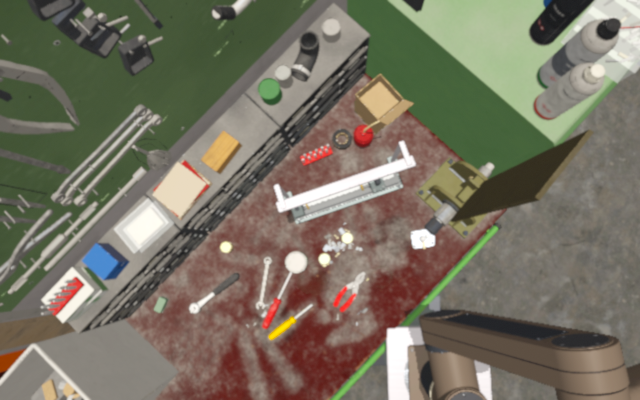

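Scene shows a fixture under the lamp bar (scene ~(320,215), top ~(345,190)). There are three pale cylinders: top (226,247), (324,259), (347,239), which in the scene view are (294,351), (376,257), (365,229). In the top view, right in the image is −y, so (347,239) is the one farthest to the robot's right. I'll check that in a crop.

```bash
cat > h.py <<'E'
import cv2,numpy as np
from plant import ctrl
M={n:ctrl.camera_model(n) for n in("scene","top")}
def ray(n,p):
    m=M[n];u=cv2.undistortPoints(np.array([[p]],float),np.array(m["intrinsics"]),np.array(m["distortion"]))[0,0]
    T=np.array(m["cam_to_world"]);d=T[:3,:3]@np.array([u[0],-u[1],-1]);return T[:3,3],d/np.linalg.norm(d)
def plane(n,p,z):
    o,d=ray(n,p);return o+d*(z-o[2])/d[2]
def tri(ps,pt):
    o1,d1=ray("scene",ps);o2,d2=ray("top",pt)
    a=np.linalg.lstsq(np.c_[d1,-d2],o2-o1,rcond=None)[0];A=o1+a[0]*d1;B=o2+a[1]*d2
    return (A+B)/2,np.linalg.norm(A-B)
def pix(n,P):
    m=M[n];T=np.linalg.inv(np.array(m["cam_to_world"]));c=T[:3,:3]@np.array(P)+T[:3,3]
    return cv2.projectPoints(np.array([[c[0],-c[1],-c[2]]]),np.zeros(3),np.zeros(3),np.array(m["intrinsics"]),np.array(m["distortion"]))[0].ravel()
E
python3 - <<'E'
from h import *
for s,t in(((294,351),(226,247)),((376,257),(324,259)),((365,229),(347,239))):
    print(tri(s,t),plane("top",t,.027),plane("scene",s,.027))
a=cv2.imread("pics/top0.png")[140:280,265:425];b=cv2.imread("pics/scene0.png")[150:270,240:400]
cv2.imwrite("pics/crop1.png",cv2.resize(a,None,fx=5,fy=4.2857,interpolation=2)[:600])
cv2.imwrite("pics/crop2.png",cv2.resize(b,None,fx=5,fy=5,interpolation=2))
a=cv2.resize(a,(800,700),interpolation=2)[:600];cv2.imwrite("pics/crop1.png",a)
E
```

```text
(array([0.41566392, 0.67487578, 0.01501111]), np.float64(0.0028193787758169385)) [0.41427085 0.67084183 0.027     ] [0.41348734 0.67965837 0.027     ]
(array([0.36980704, 0.35346244, 0.01278543]), np.float64(5.3500778747870755e-06)) [0.37013809 0.35276288 0.027     ] [0.36650302 0.36425558 0.027     ]
(array([0.43481755, 0.27840172, 0.01329607]), np.float64(0.004380848476002634)) [0.43243577 0.27777244 0.027     ] [0.43255743 0.29077321 0.027     ]
```

View pics/crop1.png

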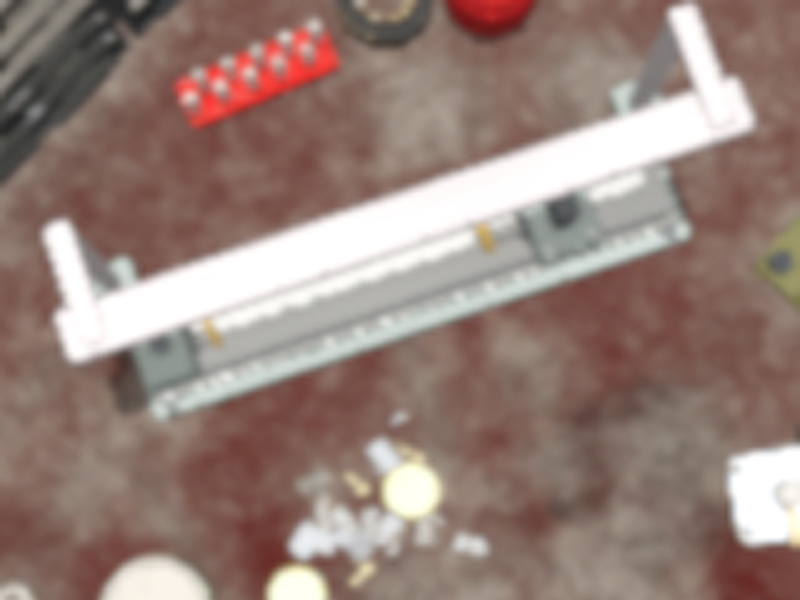

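View pics/crop2.png

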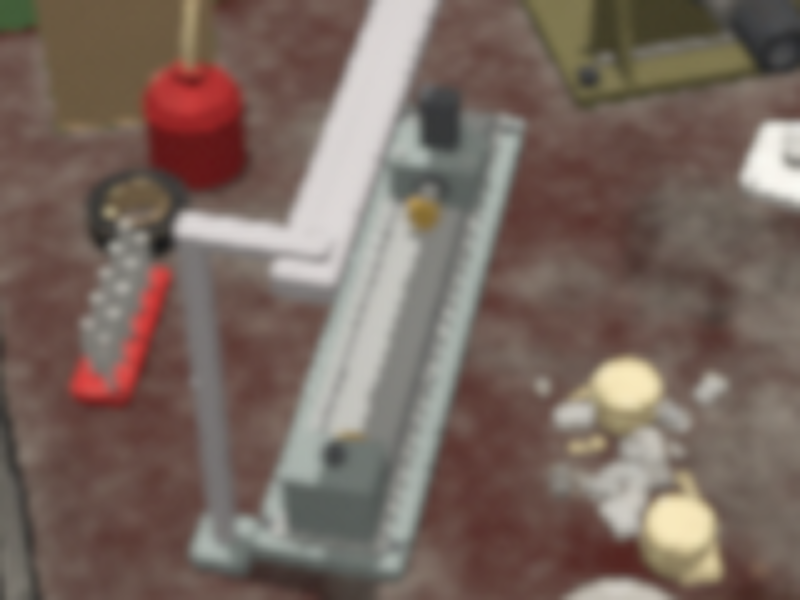

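The crops show the tailstock's dark fin at top-crop (565,210) and its plunger pad at (485,235). The headstock is at (165,360) and the anvil pad at (212,332). There is also a white item at top (420,238) with a beige bit on it; I'll check that before choosing the float.

Run:
```python
from h import *
t=cv2.imread("pics/top0.png");s=cv2.imread("pics/scene0.png")
f=lambda im,x,y:cv2.resize(im[y:y+50,x:x+50],(400,400),interpolation=2)
cv2.imwrite("pics/crop3.png",np.hstack([f(t,398,214),f(s,375,158)]))
for n,im in(("top",t),("scene",s)):
    hs=cv2.cvtColor(im,cv2.COLOR_BGR2HSV)
    m=cv2.inRange(hs,(20,40,190),(35,140,255))
    c,_=cv2.findContours(m,0,2)
    for k in c:
        if cv2.contourArea(k)>12:
            r=cv2.minEnclosingCircle(k);M_=cv2.moments(k);print(n,cv2.contourArea(k),np.round(r[0],1),round(r[1],1),round(M_['m10']/M_['m00'],1),round(M_['m01']/M_['m00'],1))
```

```text
top 92.0 [225.5 246.7] 5.9 225.4 246.7
top 166.0 [173.  186.5] 21.4 170.5 184.0
scene 187.5 [294. 349.] 8.2 294.1 349.3
scene 103.0 [375.4 254.5] 6.6 375.4 254.1
scene 1213.5 [192.3 254.7] 30.9 193.2 255.6
scene 85.0 [365.  226.5] 6.2 364.9 226.5
```

View pics/crop3.png

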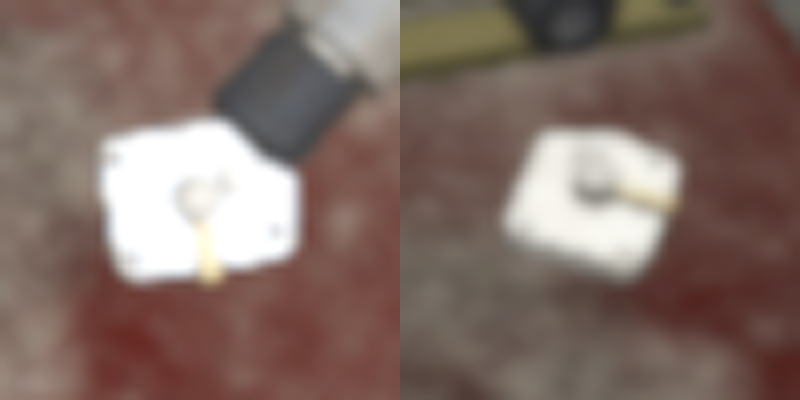

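The white item is the cover plate with its lever, so it isn't a candidate. The float is the one at top (347,239). Next I'll measure the fixture, the bar and the float.

Run:
```python
from h import *
t=lambda x,y:(265+x/5,140+y/5)
s=lambda x,y:(240+x/5,150+y/5)
P={"FR":((525,125),(690,235)),"FL":((402,572),(155,415)),"fintop":((440,98),(563,203)),"barFL":((335,287),(76,361)),"plpad":((422,213),(486,236)),"tailTopFR":((492,140),(597,250)),"tailTopFL":((480,168),(545,262)),"headFR":((383,452),(195,375)),"headFL":((378,508),(150,392))}
R={}
for k,(a,b) in P.items():
    p,e=tri(s(*a),t(*b));R[k]=p;print(k,np.round(p,4),round(e,4))
for k,b,z in(("barFL",(76,361),.233),("barFR",(753,127),.233),("barBR",(740,80),.233),("barBL",(57,318),.233)):
    print(k,np.round(plane("top",t(*b),z),4))
for k,b,z in(("anvil pad",(212,332),.038),("pl pad",(486,236),.038),("FL",(155,415),.005),("FR",(690,235),.005)): print(k,np.round(plane("top",t(*b),z),4))
d=R["FL"]-R["FR"];print(np.linalg.norm(d),np.arctan2(-d[0],d[1]))
# float
for n,w in(("top",(347,239,9)),("scene",(365,227,10))):
    im=cv2.imread(f"pics/{n}0.png").astype(int);x,y,r=w;c=im[y-r:y+r+1,x-r:x+r+1]
    m=((c[:,:,2]-c[:,:,0]>25)&(c[:,:,2]>200)).astype(np.uint8)
    q=cv2.connectedComponentsWithStats(m);i=1+np.argmax(q[2][1:,4]);print(n,q[3][i]+[x-r,y-r],q[2][i]);print(plane(n,q[3][i]+[x-r,y-r],.027))
    for row in c: print(' '.join(f"{v[2]:3d}/{v[0]:3d}" for v in row)) if n=="top" else 0
```

```text
FR [0.5984 0.0901 0.0054] 0.0013
FL [0.4875 0.4431 0.007 ] 0.0024
fintop [0.6108 0.1796 0.086 ] 0.0028
barFL [0.5068 0.463  0.2223] 0.0017
plpad [0.5981 0.225  0.0345] 0.001
tailTopFR [0.5866 0.1558 0.0455] 0.0032
tailTopFL [0.5781 0.1891 0.0518] 0.0015
headFR [0.5123 0.413  0.0566] 0.0043
headFL [0.5007 0.4417 0.0497] 0.0002
barFL [0.505 0.461 0.233]
barFR [0.625  0.0864 0.233 ]
barBR [0.6515 0.0923 0.233 ]
barBL [0.5291 0.4714 0.233 ]
anvil pad [0.5393 0.4025 0.038 ]
pl pad [0.5971 0.225  0.038 ]
FL [0.4888 0.4438 0.005 ]
FR [0.599  0.0903 0.005 ]
0.3700117874781386 0.3043000365058123
top [347.37037037 237.42592593] [ 4  1 11 13 54]
[0.43744153 0.2764631  0.027     ]
173/163 207/208 226/231 229/235 222/226 205/203 192/172 198/157 200/154 191/144 184/139 172/131 151/120 143/116 140/112 135/106 132/101 129/ 97 129/ 95
157/139 190/187 216/219 228/234 229/235 220/224 204/199 190/166 188/147 201/154 214/165 200/155 165/130 146/120 144/118 142/114 139/110 137/107 136/104
146/118 168/157 199/198 220/223 229/234 227/230 216/212 209/187 213/174 222/176 226/179 210/166 175/139 153/124 148/12
[... 1851 characters left out ...]
39/106
204/196 210/201 209/203 218/218 227/229 226/227 213/211 190/178 162/136 151/124 177/161 201/189 202/188 183/163 164/141 156/130 147/116 142/110 144/112
205/199 207/199 207/201 217/217 223/224 215/212 196/186 173/152 153/123 151/125 176/161 200/190 202/189 183/164 160/133 150/119 145/112 146/116 161/136
202/200 203/197 205/202 213/212 212/210 200/189 181/161 160/133 147/116 153/128 181/166 199/188 196/184 179/161 159/132 149/118 143/112 155/131 186/173
195/196 190/188 193/190 199/196 196/187 193/177 179/160 153/128 142/112 149/123 173/156 184/172 182/170 170/152 157/130 148/118 146/118 165/150 200/197
scene [365.02150538 226.5483871 ] [ 4  5 13 10 93]
[0.4364042  0.28249209 0.027     ]
```

Run:
```python
from h import *
t=cv2.imread("pics/top0.png");s=cv2.imread("pics/scene0.png")
cv2.imwrite("pics/c4.png",np.hstack([cv2.resize(t[110:260,390:640],(500,300)),cv2.resize(s[0:190,300:460],(253,300))]))
print(tri((382,106),(459,180)),plane("top",(470,208),0),plane("top",(590,135),.3),plane("top",(590,135),.6))
print(plane("scene",(388,150),0),plane("scene",(410,150),0))
```

```text
(array([ 0.56640276, -0.04103028,  0.209029  ]), np.float64(0.03911030205769087)) [ 0.52525991 -0.12364458  0.        ] [ 0.6782715  -0.34723471  0.3       ] [ 0.60104323 -0.17022843  0.6       ]
[ 0.53113644 -0.1167822   0.        ] [ 0.46250006 -0.15701022  0.        ]
```

View pics/c4.png

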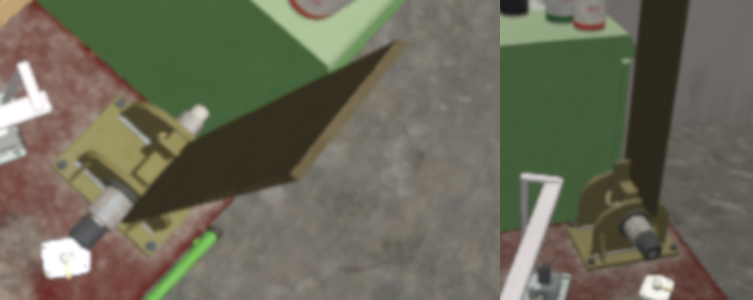

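move_arm --plan '[{"x":0.05,"z":-0.05,"fingers":0},{"x":0.1,"z":-0.07,"fingers":0}]'

```text
validation failed for argument at $.pl...
```

The crop shows the vise (crop (110,180)), with a tall brown board rising beyond it (crop (130,220) to (400,40)). It could block the swing, so I'll locate it first.

Run:
```python
from h import *
L={"sceneL":((390.5,1),(383.5,130)),"sceneR":((417.7,1),(400,134))}
for n,(a,b) in L.items():
    o,d1=ray("scene",a);_,d2=ray("scene",b);N=np.cross(d1,d2);N/=np.linalg.norm(N)
    # vertical plane? vertical component of N
    print(n,"N",np.round(N,3))
    for p in((455,220),(537,200),(590,130)):
        O,D=ray("top",p);k=N@(o-O)/(N@D);print(p,np.round(O+k*D,3))
print("nadir",pix("top",(.402,.287,0)))
# vertical board edges: foot guess along nadir lines
for z in(-.8,-.4,0,.2,.4,.6,.8):print(z,[np.round(plane("top",p,z)[:2],3).tolist() for p in((455,220),(537,200),(590,130))])
```

```text
sceneL N [ 0.931  0.361 -0.056]
(455, 220) [ 0.636 -0.7   -2.39 ]
(537, 200) [-0.291  3.289  7.972]
(590, 130) [ 0.608 -0.166  0.608]
sceneR N [ 0.957  0.29  -0.017]
(455, 220) [0.219 1.054 4.303]
(537, 200) [0.427 0.178 1.135]
(590, 130) [0.393 0.305 1.406]
nadir [344.34895463 248.60170929]
-0.8 [[0.537, -0.283], [0.63, -0.703], [0.988, -0.999]]
-0.4 [[0.512, -0.178], [0.588, -0.521], [0.88, -0.762]]
0 [[0.487, -0.074], [0.546, -0.339], [0.772, -0.526]]
0.2 [[0.475, -0.021], [0.525, -0.248], [0.718, -0.407]]
0.4 [[0.462, 0.031], [0.504, -0.157], [0.664, -0.289]]
0.6 [[0.45, 0.084], [0.483, -0.066], [0.61, -0.171]]
0.8 [[0.438, 0.136], [0.462, 0.025], [0.557, -0.053]]
```

move_arm --plan '[{"x":0.0,"y":0.0,"z":-0.05,"yaw":0.0,"fingers":0.0}]'

```text
time: 0.2
eef_pos: [0.1992, -0.64, 0.2705]
tcp_rot: [0.989, 0.15, -0.0, -0.01]
contact_force: [0.4, 0.4, -1.2]
opening: 0.999
finger_force: 0.0
```

The bar sits right over the axis, so the tool has to lean, but the moves only offer yaw. The one documented behaviour that might tilt the tool is that an out-of-reach pose is "approached as far as the arm can". I'll test that here in free space by going straight up.

move_arm --plan '[{"x":0,"y":0,"z":-0.05,"yaw":0,"fingers":0},{"x":0,"y":0,"z":-0.1,"yaw":0,"fingers":0},{"x":0,"y":0,"z":-0.15,"yaw":0,"fingers":0},{"x":0,"y":0,"z":-0.2,"yaw":0,"fingers":0},{"x":0,"y":0,"z":-0.25,"yaw":0,"fingers":0}]'

```text
time: 0.7
eef_pos: [0.2, -0.6442, 0.5328]
tcp_rot: [0.989, 0.15, 0.0, -0.0]
contact_force: [0.7, -1.1, 0.4]
opening: 0.998
finger_force: 0.0
```

move_arm --plan '[{"x":0,"y":0,"z":-0.05,"yaw":0,"fingers":0},{"x":0,"y":0,"z":-0.1,"yaw":0,"fingers":0},{"x":0,"y":0,"z":-0.15,"yaw":0,"fingers":0},{"x":0,"y":0,"z":-0.2,"yaw":0,"fingers":0},{"x":0,"y":0,"z":-0.25,"yaw":0,"fingers":0}]'

```text
time: 1.2
eef_pos: [0.1965, -0.634, 0.7577]
tcp_rot: [0.989, 0.15, 0.001, 0.002]
contact_force: [12.4, -16.5, 78.8]
opening: 1.0
finger_force: 0.0
```

Run:
```python
from plant import ctrl
s=ctrl.get_state();print(s['time'],s['qpos'].round(3),s['eef_pos'].round(4),s['tcp_rot'].round(4))
```

```text
1.2 [-1.423e+00  5.680e-01  2.100e-01  2.000e-03  2.359e+00 -1.520e-01] [ 0.1965 -0.634   0.7577] [9.887e-01 1.498e-01 7.000e-04 2.100e-03]
```

move_arm --plan '[{"x":0,"y":0,"z":-0.02,"yaw":0,"fingers":0},{"x":0,"y":0.0,"z":-0.04,"yaw":0,"fingers":0},{"x":0,"y":0.0,"z":-0.06,"yaw":0,"fingers":0},{"x":0,"y":0.0,"z":-0.08,"yaw":0,"fingers":0},{"x":0,"y":0.0,"z":-0.1,"yaw":0,"fingers":0}]'

```text
time: 1.7
eef_pos: [0.1839, -0.5918, 0.7989]
tcp_rot: [0.989, 0.15, 0.002, 0.016]
contact_force: [-0.9, -0.5, -0.2]
opening: 1.004
finger_force: 0.0
```

Run:
```python
from plant import ctrl
s=ctrl.get_state();print(s['time'],s['qpos'].round(3),s['eef_pos'].round(4),s['tcp_rot'].round(4))
```

```text
1.7 [-1.435  0.503  0.21   0.007  2.398 -0.16 ] [ 0.1839 -0.5918  0.7989] [0.9886 0.1499 0.002  0.0156]
```

move_arm --plan '[{"x":0,"y":0,"z":0.03,"yaw":0,"fingers":0},{"x":0,"y":0.0,"z":0.06,"yaw":0,"fingers":0},{"x":0,"y":0.0,"z":0.1,"yaw":0,"fingers":0},{"x":0,"y":0.0,"z":0.1,"yaw":0,"fingers":0}]'

```text
time: 2.1
eef_pos: [0.1853, -0.5973, 0.6854]
tcp_rot: [0.989, 0.15, 0.002, 0.003]
contact_force: [0.7, -1.9, -3.2]
opening: 1.001
finger_force: 0.0
```

Run:
```python
from plant import ctrl
s=ctrl.get_state();print(s['time'],s['qpos'].round(3),s['eef_pos'].round(4),s['tcp_rot'].round(4))
```

```text
2.1 [-1.434  0.244  0.81   0.005  2.08  -0.161] [ 0.1853 -0.5973  0.6854] [0.9887 0.1499 0.0022 0.0034]
```

move_arm --plan '[{"x":0,"y":0,"z":0,"yaw":0,"fingers":0},{"x":0,"y":0.0,"z":0,"yaw":0,"fingers":0}]'

```text
time: 2.3
eef_pos: [0.1849, -0.5956, 0.703]
tcp_rot: [0.989, 0.15, 0.002, 0.019]
contact_force: [-0.2, -1.1, 0.8]
opening: 0.998
finger_force: 0.0
```

Run:
```python
from h import *
s=ctrl.get_state();print(s['time'],s['qpos'].round(4),s['eef_pos'].round(4),s['tcp_rot'].round(4))
print("counter corner",tri((378,15),(553,148)), "post top", tri((337,112),(401,145)))
print("drawer front edge top", tri((222,92),(340,40)),tri((236,240),(215,155)))
for z in (.3,.45,.6): print(z,pix("top",(.86,.27,z)),pix("top",(.8,.27,z)),pix("scene",(.86,.27,z)))
```

```text
2.3 [-1.4341  0.2442  0.7761  0.0051  2.0833 -0.1615] [ 0.1849 -0.5956  0.703 ] [0.9885 0.1498 0.002  0.019 ]
counter corner (array([ 0.62830795, -0.18015586,  0.43435552]), np.float64(0.025246952289684682)) post top (array([0.65243745, 0.11614896, 0.24609988]), np.float64(0.057631491634623964))
drawer front edge top (array([0.92998496, 0.27212284, 0.31143225]), np.float64(0.05091962726550319)) (array([0.63153444, 0.62451691, 0.22268079]), np.float64(0.09130195420062065))
0.3 [346.5029974  75.6447522] [347.07452494  97.38800865] [233.48595906  98.3191018 ]
0.45 [346.8028176   49.02396028] [347.46744029  73.93487485] [224.71617715  44.54034739]
0.6 [347.20701417  12.76513066] [348.00078072  41.904955  ] [214.64179189 -19.85137693]
```

The out-of-reach push left a lasting tilt of 0.038 rad, and the commanded pose re-bases on it. So the lean can be built up by pushing outward along the stretched arm, pointed in the fixture's x direction. First I'll swing over there, above and inside the board.

```bash
cat >> h.py <<'E'
from scipy.spatial.transform import Rotation as Ro
def sh(*pts,s=None):
    "tool-frame shifts from the present pose to world points"
    s=s or ctrl.get_state();R=Ro.from_quat(s['tcp_rot']).as_matrix()
    for p in pts: d=np.array(p)-s['eef_pos'];print(p,"tool",np.round(R.T@d,4),"len",round(np.linalg.norm(d),3))
def st():
    s=ctrl.get_state();R=Ro.from_quat(s['tcp_rot']).as_matrix()
    print(round(s['time'],2),s['qpos'].round(3),s['eef_pos'].round(4));print("x",R[:,0].round(3),"y",R[:,1].round(3),"z",R[:,2].round(3),"F",s['contact_force'].round(1),"open",round(s['opening'],3),s['finger_force'])
E
python3 - <<'E'
from h import *
st();sh((.36,-.4,.7),(.41,-.2,.7),(.45,0,.7),(.5,.2,.7),(.6,.31,.7))
E
```

```text
2.3 [-1.434  0.244  0.776  0.005  2.083 -0.161] [ 0.1849 -0.5956  0.703 ]
x [ 0.955  0.296 -0.002] y [ 0.296 -0.954  0.038] z [ 0.01  -0.037 -0.999] F [-0.2 -1.1  0.8] open 0.998 0.0
(0.36, -0.4, 0.7) tool [ 0.2252 -0.135  -0.0026] len 0.263
(0.41, -0.2, 0.7) tool [ 0.3322 -0.3111 -0.0095] len 0.455
(0.45, 0, 0.7) tool [ 0.4297 -0.4901 -0.0165] len 0.652
(0.5, 0.2, 0.7) tool [ 0.5367 -0.6662 -0.0235] len 0.856
(0.6, 0.31, 0.7) tool [ 0.6647 -0.7416 -0.0266] len 0.996
```

move_arm --plan '[{"x":0.03,"y":-0.02,"z":0,"yaw":0,"fingers":0},{"x":0.07,"y":-0.045,"z":0,"yaw":0,"fingers":0},{"x":0.115,"y":-0.07,"z":0,"yaw":0,"fingers":0},{"x":0.16,"y":-0.095,"z":0,"yaw":0,"fingers":0},{"x":0.2,"y":-0.12,"z":0,"yaw":0,"fingers":0}]'

```text
time: 2.8
eef_pos: [0.3413, -0.4212, 0.6997]
tcp_rot: [0.989, 0.15, 0.004, 0.019]
contact_force: [0.3, -0.5, -0.2]
opening: 1.003
finger_force: 0.0
```

move_arm --plan '[{"x":0.025,"y":-0.036,"z":0,"yaw":0,"fingers":0},{"x":0.045,"y":-0.072,"z":0,"yaw":0,"fingers":0},{"x":0.065,"y":-0.108,"z":-0.002,"yaw":0,"fingers":0},{"x":0.083,"y":-0.144,"z":-0.004,"yaw":0,"fingers":0},{"x":0.1,"y":-0.18,"z":-0.006,"yaw":0,"fingers":0}]'

```text
time: 3.3
eef_pos: [0.3823, -0.2192, 0.7011]
tcp_rot: [0.989, 0.15, 0.006, 0.018]
contact_force: [0.2, 0.8, 0.4]
opening: 0.997
finger_force: 0.0
```

move_arm --plan '[{"x":0.022,"y":-0.038,"z":0,"yaw":0,"fingers":0},{"x":0.044,"y":-0.076,"z":0,"yaw":0,"fingers":0},{"x":0.066,"y":-0.114,"z":-0.002,"yaw":0,"fingers":0},{"x":0.088,"y":-0.152,"z":-0.004,"yaw":0,"fingers":0},{"x":0.11,"y":-0.19,"z":-0.006,"yaw":0,"fingers":0}]'

```text
time: 3.8
eef_pos: [0.4307, -0.0052, 0.702]
tcp_rot: [0.989, 0.15, 0.008, 0.016]
contact_force: [0.3, 0.0, -0.1]
opening: 1.002
finger_force: 0.0
```

move_arm --plan '[{"x":0.024,"y":-0.038,"z":0,"yaw":0,"fingers":0},{"x":0.048,"y":-0.076,"z":0,"yaw":0,"fingers":0},{"x":0.072,"y":-0.114,"z":-0.002,"yaw":0,"fingers":0},{"x":0.096,"y":-0.15,"z":-0.004,"yaw":0,"fingers":0},{"x":0.12,"y":-0.18,"z":-0.006,"yaw":0,"fingers":0}]'

```text
time: 4.3
eef_pos: [0.4921, 0.2027, 0.7031]
tcp_rot: [0.989, 0.15, 0.008, 0.013]
contact_force: [0.5, -0.1, 0.6]
opening: 0.999
finger_force: 0.0
```

move_arm --plan '[{"x":0.03,"y":-0.025,"z":0,"yaw":0,"fingers":0},{"x":0.06,"y":-0.045,"z":0,"yaw":0,"fingers":0},{"x":0.085,"y":-0.06,"z":0,"yaw":0,"fingers":0},{"x":0.105,"y":-0.07,"z":0,"yaw":0,"fingers":0},{"x":0.12,"y":-0.08,"z":0,"yaw":0,"fingers":0}]'

```text
time: 4.8
eef_pos: [0.5843, 0.3134, 0.6988]
tcp_rot: [0.989, 0.15, 0.007, 0.013]
contact_force: [0.2, -1.1, 0.2]
opening: 1.003
finger_force: 0.0
```

```bash
python3 -c "
from h import *
st()"
```

```text
4.8 [ 0.35   0.378  0.613 -0.033  2.141  1.602] [0.5843 0.3134 0.6988]
x [0.955 0.297 0.01 ] y [ 0.296 -0.955  0.027] z [ 0.017 -0.023 -1.   ] F [ 0.2 -1.1  0.2] open 1.003 0.0
```

move_arm --plan '[{"x":0.025,"y":0,"z":-0.01,"yaw":0,"fingers":0},{"x":0.05,"y":0,"z":-0.02,"yaw":0,"fingers":0},{"x":0.07,"y":0,"z":-0.03,"yaw":0,"fingers":0},{"x":0.09,"y":0,"z":-0.04,"yaw":0,"fingers":0},{"x":0.11,"y":0,"z":-0.05,"yaw":0,"fingers":0}]'

```text
time: 5.3
eef_pos: [0.6486, 0.3263, 0.7034]
tcp_rot: [0.989, 0.15, 0.014, 0.01]
contact_force: [-0.9, -0.3, 0.4]
opening: 0.995
finger_force: 0.0
```

move_arm --plan '[{"x":0.02,"y":0,"z":-0.02,"yaw":0,"fingers":0},{"x":0.05,"y":0,"z":-0.05,"yaw":0,"fingers":0},{"x":0.08,"y":0,"z":-0.08,"yaw":0,"fingers":0},{"x":0.11,"y":0,"z":-0.11,"yaw":0,"fingers":0},{"x":0.14,"y":0,"z":-0.14,"yaw":0,"fingers":0}]'

```text
time: 5.8
eef_pos: [0.6548, 0.3158, 0.7087]
tcp_rot: [0.988, 0.15, 0.026, 0.007]
contact_force: [-0.3, -0.2, -0.1]
opening: 1.001
finger_force: 0.0
```

```bash
python3 -c "
from h import *
st()"
```

```text
5.8 [ 0.318  0.641  0.21  -0.028  2.243  1.569] [0.6548 0.3158 0.7087]
x [0.954 0.297 0.049] y [ 0.296 -0.955  0.021] z [ 0.053 -0.005 -0.999] F [-0.3 -0.2 -0.1] open 1.001 0.0
```

move_arm --plan '[{"x":0.6,"y":0,"z":-0.6,"yaw":0,"fingers":0}]'

```text
time: 5.9
eef_pos: [0.6589, 0.313, 0.7117]
tcp_rot: [0.988, 0.15, 0.036, 0.004]
contact_force: [0.4, 0.4, -0.0]
opening: 1.0
finger_force: 0.0
```

```bash
python3 -c "
from h import *
st()"
```

```text
5.9 [ 0.311  0.637  0.21  -0.023  2.225  1.565] [0.6589 0.313  0.7117]
x [0.952 0.297 0.07 ] y [ 0.297 -0.955  0.018] z [ 0.072  0.004 -0.997] F [ 0.4  0.4 -0. ] open 1.0 0.0
```

move_arm --plan '[{"x":0.6,"y":0,"z":-0.6,"yaw":0,"fingers":0},{"x":0.6,"y":0,"z":-0.6,"yaw":0,"fingers":0},{"x":0.6,"y":0,"z":-0.6,"yaw":0,"fingers":0},{"x":0.6,"y":0,"z":-0.6,"yaw":0,"fingers":0},{"x":0.6,"y":0,"z":-0.6,"yaw":0,"fingers":0}]'

```text
time: 6.4
eef_pos: [0.6616, 0.2952, 0.723]
tcp_rot: [0.988, 0.15, 0.047, 0.001]
contact_force: [0.3, -0.2, -0.4]
opening: 0.996
finger_force: 0.0
```

```bash
python3 -c "
from h import *
st()"
```

```text
6.4 [ 0.285  0.621  0.21  -0.018  2.217  1.543] [0.6616 0.2952 0.723 ]
x [0.95  0.297 0.093] y [ 0.297 -0.955  0.016] z [ 0.093  0.013 -0.996] F [ 0.3 -0.2 -0.4] open 0.996 0.0
```

move_arm --plan '[{"x":0.6,"y":-0.06,"z":-0.4,"yaw":0,"fingers":0}]'

```text
time: 6.5
eef_pos: [0.6687, 0.2981, 0.722]
tcp_rot: [0.987, 0.15, 0.059, -0.002]
contact_force: [0.2, -0.7, -0.5]
opening: 1.0
finger_force: 0.0
```

move_arm --plan '[{"x":0.6,"y":-0.06,"z":-0.4,"yaw":0,"fingers":0}]'

```text
time: 6.6
eef_pos: [0.6759, 0.3013, 0.7207]
tcp_rot: [0.986, 0.15, 0.07, -0.005]
contact_force: [-0.0, -0.1, -0.2]
opening: 1.0
finger_force: 0.0
```

move_arm --plan '[{"x":0.6,"y":-0.06,"z":-0.4,"yaw":0,"fingers":0}]'

```text
time: 6.7
eef_pos: [0.6818, 0.3039, 0.7208]
tcp_rot: [0.985, 0.15, 0.081, -0.008]
contact_force: [0.0, 0.5, 0.6]
opening: 1.0
finger_force: 0.0
```

move_arm --plan '[{"x":0.6,"y":-0.06,"z":-0.4,"yaw":0,"fingers":0}]'

```text
time: 6.8
eef_pos: [0.6867, 0.306, 0.7222]
tcp_rot: [0.984, 0.151, 0.093, -0.011]
contact_force: [-0.9, 0.0, -0.4]
opening: 0.999
finger_force: 0.0
```

move_arm --plan '[{"x":0.6,"y":-0.06,"z":-0.3,"yaw":0,"fingers":0}]'

```text
time: 6.9
eef_pos: [0.6945, 0.3092, 0.7213]
tcp_rot: [0.983, 0.15, 0.105, -0.014]
contact_force: [-0.1, 0.1, -0.5]
opening: 0.999
finger_force: 0.0
```

move_arm --plan '[{"x":0.6,"y":-0.06,"z":-0.3,"yaw":0,"fingers":0}]'

```text
time: 7.0
eef_pos: [0.7026, 0.3124, 0.7197]
tcp_rot: [0.982, 0.15, 0.116, -0.017]
contact_force: [-0.1, -0.3, 0.1]
opening: 1.0
finger_force: 0.0
```

move_arm --plan '[{"x":0.6,"y":-0.06,"z":-0.3,"yaw":0,"fingers":0}]'

```text
time: 7.1
eef_pos: [0.7096, 0.3152, 0.7196]
tcp_rot: [0.98, 0.15, 0.128, -0.02]
contact_force: [-0.3, -1.0, 0.2]
opening: 1.003
finger_force: 0.0
```

move_arm --plan '[{"x":0.6,"y":-0.06,"z":-0.3,"yaw":0,"fingers":0}]'

```text
time: 7.2
eef_pos: [0.7156, 0.3177, 0.7208]
tcp_rot: [0.978, 0.15, 0.14, -0.023]
contact_force: [-1.2, 0.6, -0.1]
opening: 0.997
finger_force: 0.0
```

```bash
python3 -c "
from h import *
st()"
```

```text
7.2 [0.286 0.637 0.21  0.01  2.01  1.557] [0.7156 0.3177 0.7208]
x [0.916 0.287 0.281] y [ 0.3   -0.954 -0.004] z [ 0.267  0.088 -0.96 ] F [-1.2  0.6 -0.1] open 0.997 0.0
```

The lean is building cleanly in the fixture x-z plane, about 0.023 rad per call. I'll carry on to about 35°.

move_arm --plan '[{"x":0.6,"y":-0.06,"z":-0.2,"yaw":0,"fingers":0}]'

```text
time: 7.3
eef_pos: [0.7246, 0.3214, 0.7192]
tcp_rot: [0.976, 0.15, 0.152, -0.026]
contact_force: [0.0, -0.3, -0.7]
opening: 0.998
finger_force: 0.0
```

move_arm --plan '[{"x":0.6,"y":-0.06,"z":-0.2,"yaw":0,"fingers":0}]'

```text
time: 7.4
eef_pos: [0.7339, 0.3252, 0.717]
tcp_rot: [0.975, 0.15, 0.164, -0.03]
contact_force: [0.8, -0.3, 0.3]
opening: 0.996
finger_force: 0.0
```

move_arm --plan '[{"x":0.6,"y":-0.06,"z":-0.2,"yaw":0,"fingers":0}]'

```text
time: 7.5
eef_pos: [0.7421, 0.3285, 0.7163]
tcp_rot: [0.972, 0.15, 0.176, -0.033]
contact_force: [-0.8, 0.4, 0.1]
opening: 0.998
finger_force: 0.0
```

move_arm --plan '[{"x":0.6,"y":-0.06,"z":-0.2,"yaw":0,"fingers":0}]'

```text
time: 7.6
eef_pos: [0.7492, 0.3315, 0.7169]
tcp_rot: [0.97, 0.149, 0.189, -0.036]
contact_force: [0.0, 0.5, -0.5]
opening: 0.996
finger_force: 0.0
```

move_arm --plan '[{"x":0.6,"y":-0.06,"z":-0.1,"yaw":0,"fingers":0}]'

```text
time: 7.7
eef_pos: [0.7596, 0.3359, 0.7145]
tcp_rot: [0.967, 0.149, 0.202, -0.039]
contact_force: [0.2, -0.2, -0.3]
opening: 0.997
finger_force: 0.0
```

move_arm --plan '[{"x":0.6,"y":-0.06,"z":-0.1,"yaw":0,"fingers":0}]'

```text
time: 7.8
eef_pos: [0.7702, 0.3401, 0.7113]
tcp_rot: [0.964, 0.149, 0.214, -0.042]
contact_force: [-0.5, -0.4, 0.6]
opening: 1.002
finger_force: 0.0
```

move_arm --plan '[{"x":0.6,"y":-0.06,"z":-0.1,"yaw":0,"fingers":0}]'

```text
time: 7.9
eef_pos: [0.7795, 0.3439, 0.7096]
tcp_rot: [0.962, 0.149, 0.226, -0.046]
contact_force: [-0.1, 0.0, -0.3]
opening: 1.004
finger_force: 0.0
```

move_arm --plan '[{"x":0.6,"y":-0.06,"z":-0.1,"yaw":0,"fingers":0}]'

```text
time: 8.0
eef_pos: [0.7878, 0.3474, 0.7095]
tcp_rot: [0.958, 0.148, 0.239, -0.049]
contact_force: [-0.2, 0.0, 0.0]
opening: 1.002
finger_force: 0.0
```

move_arm --plan '[{"x":0.6,"y":-0.06,"z":-0.1,"yaw":0,"fingers":0}]'

```text
time: 8.1
eef_pos: [0.7952, 0.3505, 0.7106]
tcp_rot: [0.955, 0.148, 0.252, -0.052]
contact_force: [0.1, 0.6, 0.3]
opening: 0.997
finger_force: 0.0
```

move_arm --plan '[{"x":0.6,"y":-0.06,"z":0,"yaw":0,"fingers":0}]'

```text
time: 8.2
eef_pos: [0.8058, 0.355, 0.7082]
tcp_rot: [0.951, 0.148, 0.265, -0.056]
contact_force: [-0.9, 0.1, 0.6]
opening: 1.005
finger_force: 0.0
```

move_arm --plan '[{"x":0.6,"y":-0.06,"z":0,"yaw":0,"fingers":0}]'

```text
time: 8.3
eef_pos: [0.8166, 0.3593, 0.7049]
tcp_rot: [0.948, 0.147, 0.277, -0.059]
contact_force: [0.0, 0.3, 0.3]
opening: 0.999
finger_force: 0.0
```

move_arm --plan '[{"x":0.6,"y":-0.06,"z":0,"yaw":0,"fingers":0}]'

```text
time: 8.4
eef_pos: [0.8261, 0.3632, 0.7034]
tcp_rot: [0.944, 0.147, 0.29, -0.062]
contact_force: [-0.2, 0.4, -0.2]
opening: 1.001
finger_force: 0.0
```

```bash
python3 -c "
from h import *
st()"
```

```text
8.4 [0.29  0.707 0.21  0.043 1.624 1.568] [0.8261 0.3632 0.7034]
x [0.789 0.241 0.565] y [ 0.313 -0.949 -0.032] z [ 0.529  0.202 -0.824] F [-0.2  0.4 -0.2] open 1.001 0.0
```

The lean is now 34.5°. Before going down I'll fit a simple kinematic model from the recorded states, to check that the leaned grasp stays inside the joint ranges at the float.

```bash
cat > k.py <<'E'
from h import *
from scipy.optimize import least_squares
D=[([-1.42,.2871,1.57806,0,1.27856],(.1999,-.6441,.2300)),([-1.4341,.2442,.7761,.0051,2.0833],(.1849,-.5956,.7030)),([-1.435,.503,.21,.007,2.398],(.1839,-.5918,.7989)),
([.35,.378,.613,-.033,2.141],(.5843,.3134,.6988)),([.286,.637,.21,.01,2.01],(.7156,.3177,.7208)),([.29,.707,.21,.043,1.624],(.8261,.3632,.7034))]
def fk(q,p):
    h,L1,a,L2,Lw,d=p; Ry=lambda t:Ro.from_euler('y',t)
    R1=Ro.from_euler('z',q[0]);R2=R1*Ry(q[1]);R3=R2*Ry(q[2]);R5=R3*Ro.from_euler('z',q[3])*Ry(q[4])
    P=np.array([0,0,h])+R1.apply([0,d,0])+R2.apply([0,0,L1])+R3.apply([a,0,L2])+R5.apply([0,0,Lw])
    return P,R5.apply([0,0,1])
f=lambda p:np.ravel([fk(q,p)[0]-np.array(x) for q,x in D])
r=least_squares(f,[.145,.5,0,.55,.237,.1]);p=r.x
lo=np.array([-2.77,-.9,.21,-1.53,.0]);hi=np.array([2.77,2.22,2.6,4.67,2.81])
def ik(T,z):
    g=lambda q:np.r_[10*(fk(q,p)[0]-T),fk(q,p)[1]-z]
    return least_squares(g,[.35,.3,1.8,.05,.6],bounds=(lo,hi))
E
python3 - <<'E'
from k import *
print("fit",p.round(4),"res mm",(np.abs(r.fun).max()*1e3).round(1))
s=ctrl.get_state();z=Ro.from_quat(s['tcp_rot']).as_matrix()[:,2]
print("z err",(fk(s['qpos'],p)[1]-z).round(3))
e=np.array([.954,.2997,0]);f0=np.array([.443,.282,.006])
for k in(0,.03,.05,.07):
    q=ik(f0+k*e,z);print(k,q.x.round(3),q.cost)
for th in(.4,.45,.5):
    zz=np.r_[np.sin(th)*np.array([.943,.333]),-np.cos(th)];q=ik(f0,zz);print(th,q.x.round(3),q.cost)
O=np.array([.5816,.279,0]);
print("place",ik(O+np.array([-.2997,.954,0])*.08+[0,0,.026],z).x.round(3),"fin",ik(O+np.array([-.2997,.954,0])*-.1036+[0,0,.06],z).x.round(3))
E
```

```text
fit [0.2402 0.443  0.0207 0.5725 0.2492 0.1009] res mm 0.4
z err [ 0. -0.  0.]
0 [ 0.376  0.104  2.39  -0.132  0.046] 1.3365227903877108e-22
0.03 [ 0.371  0.161  2.324 -0.054  0.055] 7.877444677063748e-30
0.05 [ 0.368  0.197  2.28  -0.019  0.064] 2.869093534828365e-20
0.07 [0.365 0.232 2.235 0.006 0.073] 5.244588848644765e-26
0.4 [ 0.381  0.129  2.292 -0.052  0.321] 5.474308353465881e-11
0.45 [ 0.383  0.12   2.317 -0.074  0.256] 8.520830017258746e-11
0.5 [ 0.384  0.113  2.342 -0.113  0.189] 1.2576099288028573e-10
place [ 0.427  0.312  2.073 -0.22   0.16 ] fin [0.059 0.197 2.133 0.646 0.287]
```

The model fits to 0.4 mm. At the float, q5 ≥ 0.24 allows only about 25° of lean, which by my geometry still clears the bar by about 12–15 mm. I'll move above the float and let the descent, which runs into the q5 limit, take the extra lean off.

Run:
```python
from k import *
s=ctrl.get_state();z=Ro.from_quat(s['tcp_rot']).as_matrix()[:,2]
for T in((.70,.34,.56),(.58,.315,.43),(.46,.29,.30),(.45,.285,.2),(.45,.285,.12)): print(T,ik(np.array(T),z).x.round(3))
sh((.70,.34,.56),(.58,.315,.43),(.46,.29,.30))
```

```text
(0.7, 0.34, 0.56) [0.312 0.144 1.239 0.033 1.158]
(0.58, 0.315, 0.43) [ 0.338 -0.137  1.748  0.02   0.929]
(0.46, 0.29, 0.3) [ 0.379 -0.369  2.165 -0.011  0.744]
(0.45, 0.285, 0.2) [ 0.377 -0.295  2.298 -0.012  0.537]
(0.45, 0.285, 0.12) [ 0.377 -0.158  2.354 -0.019  0.343]
(0.7, 0.34, 0.56) tool [-0.1861 -0.0128  0.0469] len 0.192
(0.58, 0.315, 0.43) tool [-0.3603 -0.0224  0.0855] len 0.371
(0.46, 0.29, 0.3) tool [-0.5345 -0.032   0.1242] len 0.55
```

move_arm --plan '[{"x":-0.025,"y":-0.001,"z":0.006,"yaw":0,"fingers":0.2},{"x":-0.06,"y":-0.003,"z":0.014,"yaw":0,"fingers":0.2},{"x":-0.1,"y":-0.006,"z":0.023,"yaw":0,"fingers":0.2},{"x":-0.14,"y":-0.008,"z":0.032,"yaw":0,"fingers":0.2},{"x":-0.18,"y":-0.011,"z":0.042,"yaw":0,"fingers":0.2}]'

```text
time: 8.9
eef_pos: [0.7, 0.3381, 0.5674]
tcp_rot: [0.944, 0.147, 0.29, -0.062]
contact_force: [0.7, 0.4, 0.3]
opening: 0.799
finger_force: 0.0
```

move_arm --plan '[{"x":-0.04,"y":-0.002,"z":0.009,"yaw":0,"fingers":0.2},{"x":-0.08,"y":-0.005,"z":0.019,"yaw":0,"fingers":0.2},{"x":-0.12,"y":-0.007,"z":0.028,"yaw":0,"fingers":0.2},{"x":-0.16,"y":-0.009,"z":0.037,"yaw":0,"fingers":0.2},{"x":-0.2,"y":-0.011,"z":0.046,"yaw":0,"fingers":0.2}]'

```text
time: 9.4
eef_pos: [0.5639, 0.3098, 0.4179]
tcp_rot: [0.944, 0.147, 0.29, -0.062]
contact_force: [-0.0, -0.1, -0.4]
opening: 0.797
finger_force: 0.0
```

move_arm --plan '[{"x":-0.04,"y":-0.002,"z":0.009,"yaw":0,"fingers":0.2},{"x":-0.08,"y":-0.005,"z":0.018,"yaw":0,"fingers":0.2},{"x":-0.115,"y":-0.007,"z":0.027,"yaw":0,"fingers":0.2},{"x":-0.14,"y":-0.009,"z":0.033,"yaw":0,"fingers":0.2},{"x":-0.155,"y":-0.01,"z":0.036,"yaw":0,"fingers":0.2}]'

```text
time: 9.9
eef_pos: [0.4566, 0.2891, 0.2996]
tcp_rot: [0.944, 0.147, 0.289, -0.062]
contact_force: [-0.2, 0.7, 0.5]
opening: 0.801
finger_force: 0.0
```

```bash
python3 -c "
from h import *
st(); sh((.45,.285,.2),(.448,.285,.1),(.446,.284,.05))"
```

```text
9.9 [ 0.38  -0.377  2.171 -0.011  0.749  1.648] [0.4566 0.2891 0.2996]
x [0.79  0.242 0.563] y [ 0.313 -0.949 -0.032] z [ 0.527  0.202 -0.826] F [-0.2  0.7  0.5] open 0.801 0.0
(0.45, 0.285, 0.2) tool [-0.0623  0.005   0.078 ] len 0.1
(0.448, 0.285, 0.1) tool [-0.1202  0.0077  0.1595] len 0.2
(0.446, 0.284, 0.05) tool [-0.1502  0.0096  0.1995] len 0.25
```

move_arm --plan '[{"x":-0.024,"y":0.002,"z":0.031,"yaw":0,"fingers":0.2},{"x":-0.05,"y":0.004,"z":0.065,"yaw":0,"fingers":0.2},{"x":-0.078,"y":0.006,"z":0.1,"yaw":0,"fingers":0.2},{"x":-0.102,"y":0.007,"z":0.134,"yaw":0,"fingers":0.2},{"x":-0.12,"y":0.008,"z":0.16,"yaw":0,"fingers":0.2}]'

```text
time: 10.4
eef_pos: [0.4497, 0.2849, 0.0995]
tcp_rot: [0.944, 0.147, 0.289, -0.062]
contact_force: [0.5, -0.1, 0.8]
opening: 0.797
finger_force: 0.0
```

move_arm --plan '[{"x":-0.012,"y":0.001,"z":0.016,"yaw":0,"fingers":0.2},{"x":-0.024,"y":0.002,"z":0.032,"yaw":0,"fingers":0.2}]'

```text
time: 10.6
eef_pos: [0.447, 0.2832, 0.0687]
tcp_rot: [0.946, 0.147, 0.281, -0.06]
contact_force: [-0.4, -0.5, -0.5]
opening: 0.799
finger_force: 0.0
```

```bash
python3 -c "
from h import *
st(); sh((.446,.284,.05),(.443,.282,.006))
im=ctrl.read_camera('scene');cv2.imwrite('pics/s5.png',cv2.resize(im[150:300,290:450,::-1],(640,600),interpolation=2))"
```

```text
10.6 [ 0.376 -0.049  2.371 -0.025  0.237  1.66 ] [0.447  0.2832 0.0687]
x [0.799 0.245 0.549] y [ 0.312 -0.95  -0.031] z [ 0.514  0.197 -0.835] F [-0.4 -0.5 -0.5] open 0.799 0.0
(0.446, 0.284, 0.05) tool [-0.0109 -0.0005  0.0153] len 0.019
(0.443, 0.282, 0.006) tool [-0.038   0.0018  0.0501] len 0.063
```

View pics/s5.png

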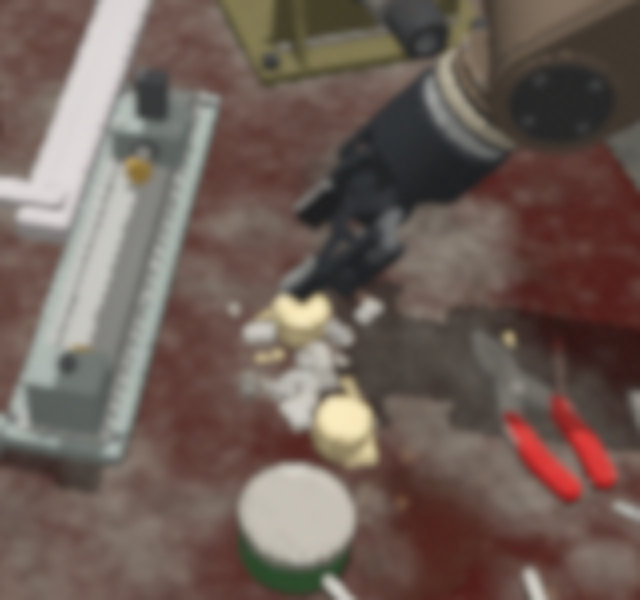

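The picture shows the gripper above and just behind the chosen float (crop (302,318)), straddling its line. q5 is at its limit now, so pushes straight down will trade lean for depth.

move_arm --plan '[{"x":-0.018,"y":0.001,"z":0.025,"yaw":0,"fingers":0.2}]'

```text
time: 10.75
eef_pos: [0.4476, 0.2838, 0.0596]
tcp_rot: [0.949, 0.147, 0.272, -0.058]
contact_force: [0.9, 0.6, 1.1]
opening: 0.8
finger_force: 0.0
```

move_arm --plan '[{"x":-0.018,"y":0.001,"z":0.025,"yaw":0,"fingers":0.2}]'

```text
time: 10.85
eef_pos: [0.4455, 0.2835, 0.0465]
tcp_rot: [0.953, 0.148, 0.261, -0.055]
contact_force: [-0.3, 0.3, 0.1]
opening: 0.803
finger_force: 0.0
```

```bash
python3 -c "
from h import *
st(); sh((.443,.282,.026),(.443,.282,.006))"
```

```text
10.85 [ 0.379  0.01   2.355 -0.04   0.238  1.678] [0.4455 0.2835 0.0465]
x [0.821 0.253 0.513] y [ 0.31  -0.95  -0.027] z [ 0.48   0.181 -0.858] F [-0.3  0.3  0.1] open 0.803 0.0
(0.443, 0.282, 0.026) tool [-0.013   0.0012  0.0161] len 0.021
(0.443, 0.282, 0.006) tool [-0.0232  0.0018  0.0332] len 0.041
```

move_arm --plan '[{"x":-0.018,"y":0.001,"z":0.025,"yaw":0,"fingers":0.2}]'

```text
time: 10.95
eef_pos: [0.443, 0.2835, 0.0332]
tcp_rot: [0.956, 0.148, 0.249, -0.051]
contact_force: [0.3, 0.0, -0.9]
opening: 0.802
finger_force: 0.0
```

move_arm --plan '[{"x":-0.016,"y":0.001,"z":0.025,"yaw":0,"fingers":0.2}]'

```text
time: 11.05
eef_pos: [0.4417, 0.2839, 0.0201]
tcp_rot: [0.959, 0.148, 0.237, -0.048]
contact_force: [0.7, -0.1, 0.1]
opening: 0.803
finger_force: 0.0
```

```bash
python3 -c "
from h import *
st(); sh((.442,.281,.006))"
```

```text
11.05 [ 0.386  0.078  2.338 -0.067  0.238  1.711] [0.4417 0.2839 0.0201]
x [0.844 0.261 0.469] y [ 0.307 -0.952 -0.021] z [ 0.441  0.162 -0.883] F [ 0.7 -0.1  0.1] open 0.803 0.0
(0.442, 0.281, 0.006) tool [-0.0071  0.0032  0.0121] len 0.014
```

move_arm --plan '[{"x":-0.011,"y":0.003,"z":0.019,"yaw":0,"fingers":0.2}]'

```text
time: 11.15
eef_pos: [0.442, 0.2823, 0.0098]
tcp_rot: [0.961, 0.148, 0.228, -0.045]
contact_force: [-0.5, -0.5, 0.4]
opening: 0.798
finger_force: 0.0
```

move_arm --plan '[{"x":-0.004,"y":0.002,"z":0.007,"yaw":0,"fingers":0.2},{"x":-0.004,"y":0.002,"z":0.007,"yaw":0,"fingers":0.2}]'

```text
time: 11.35
eef_pos: [0.4414, 0.2801, 0.0052]
tcp_rot: [0.962, 0.148, 0.224, -0.044]
contact_force: [0.5, 0.9, 0.6]
opening: 0.799
finger_force: 0.0
```

```bash
python3 -c "
from h import *
st(); sh((.442,.281,.006))"
```

```text
11.35 [ 0.378  0.115  2.329 -0.061  0.238  1.699] [0.4414 0.2801 0.0052]
x [0.856 0.266 0.444] y [ 0.305 -0.952 -0.018] z [ 0.418  0.151 -0.896] F [0.5 0.9 0.6] open 0.799 0.0
(0.442, 0.281, 0.006) tool [ 0.0011 -0.0007 -0.0003] len 0.001
```

move_arm --plan '[{"x":0,"y":0,"z":0,"yaw":0,"fingers":0.5},{"x":0,"y":0,"z":0,"yaw":0,"fingers":0.7},{"x":0,"y":0,"z":0,"yaw":0,"fingers":0.7},{"x":0,"y":0,"z":0,"yaw":0,"fingers":0.7},{"x":0,"y":0,"z":0,"yaw":0,"fingers":0.7}]' --force 25

```text
time: 11.85
eef_pos: [0.441, 0.2802, 0.0055]
tcp_rot: [0.962, 0.148, 0.224, -0.044]
contact_force: [-2.7, -1.8, 5.8]
opening: 0.422
finger_force: 25.3
```

```bash
python3 -c "
from k import *
st();s=ctrl.get_state();z=Ro.from_quat(s['tcp_rot']).as_matrix()[:,2]
O=np.array([.5816,.279,0]);ex=np.array([.954,.2997,0]);ey=np.array([-.2997,.954,0])
print('float rel', )
for y in(0,.04,.06,.075,.09):
    T=O+ey*y+ex*.006+[0,0,.029];print(y,T.round(3),ik(T,z).x.round(3))
print('via',ik(O+ey*.06-ex*.1+[0,0,.08],z).x.round(3),ik(O+ey*.06+[0,0,.06],z).x.round(3))
"
```

```text
11.85 [ 0.379  0.114  2.33  -0.061  0.238  1.699] [0.441  0.2802 0.0055]
x [0.855 0.266 0.445] y [ 0.305 -0.952 -0.018] z [ 0.419  0.151 -0.895] F [-2.7 -1.8  5.8] open 0.422 25.265913605690002
float rel
0 [0.587 0.281 0.029] [0.279 0.303 2.032 0.088 0.348]
0.04 [0.575 0.319 0.029] [ 0.353  0.317  2.013 -0.009  0.351]
0.06 [0.569 0.338 0.029] [ 0.39   0.326  2.001 -0.056  0.355]
0.075 [0.565 0.352 0.029] [ 0.418  0.333  1.99  -0.09   0.359]
0.09 [0.56  0.367 0.029] [ 0.445  0.342  1.979 -0.123  0.364]
via [ 0.411  0.027  2.232 -0.07   0.422] [ 0.391  0.261  2.011 -0.05   0.409]
```

```bash
python3 -c "
from h import *
O=np.array([.5816,.279,0]);ex=np.array([.954,.2997,0]);ey=np.array([-.2997,.954,0])
T=O+ey*.065+ex*.0055
sh((.441,.280,.08),tuple(T+[0,0,.08]),tuple(T+[0,0,.05]),tuple(T+[0,0,.0265]))
"
```

```text
(0.441, 0.28, 0.08) tool [ 0.0331 -0.0011 -0.0668] len 0.075
(np.float64(0.5673665), np.float64(0.34265835000000006), np.float64(0.08)) tool [ 0.1578 -0.0222 -0.0044] len 0.159
(np.float64(0.5673665), np.float64(0.34265835000000006), np.float64(0.05)) tool [ 0.1445 -0.0216  0.0225] len 0.148
(np.float64(0.5673665), np.float64(0.34265835000000006), np.float64(0.0265)) tool [ 0.134  -0.0212  0.0435] len 0.142
```

move_arm --plan '[{"x":0.004,"y":0,"z":-0.009,"yaw":0,"fingers":0.7},{"x":0.012,"y":0,"z":-0.025,"yaw":0,"fingers":0.7},{"x":0.022,"y":0,"z":-0.045,"yaw":0,"fingers":0.7},{"x":0.03,"y":-0.001,"z":-0.06,"yaw":0,"fingers":0.7},{"x":0.033,"y":-0.001,"z":-0.067,"yaw":0,"fingers":0.7}]'

```text
time: 12.35
eef_pos: [0.4414, 0.2801, 0.0817]
tcp_rot: [0.962, 0.148, 0.225, -0.044]
contact_force: [0.5, 0.4, -0.3]
opening: 0.422
finger_force: 25.3
```

move_arm --plan '[{"x":0.012,"y":-0.002,"z":0.006,"yaw":0,"fingers":0.7},{"x":0.036,"y":-0.006,"z":0.018,"yaw":0,"fingers":0.7},{"x":0.062,"y":-0.011,"z":0.031,"yaw":0,"fingers":0.7},{"x":0.088,"y":-0.015,"z":0.044,"yaw":0,"fingers":0.7},{"x":0.108,"y":-0.018,"z":0.054,"yaw":0,"fingers":0.7}]'

```text
time: 12.85
eef_pos: [0.5509, 0.334, 0.0786]
tcp_rot: [0.962, 0.148, 0.223, -0.044]
contact_force: [-0.4, -0.2, -0.3]
opening: 0.419
finger_force: 25.3
```

move_arm --plan '[{"x":0.012,"y":-0.002,"z":0.006,"yaw":0,"fingers":0.7},{"x":0.017,"y":-0.003,"z":0.009,"yaw":0,"fingers":0.7},{"x":0.017,"y":-0.003,"z":0.009,"yaw":0,"fingers":0.7}]'

```text
time: 13.15
eef_pos: [0.5672, 0.3423, 0.078]
tcp_rot: [0.962, 0.148, 0.223, -0.044]
contact_force: [-0.1, -0.4, -0.8]
opening: 0.422
finger_force: 25.3
```

```bash
python3 -c "
from h import *
O=np.array([.5816,.279,0]);ex=np.array([.954,.2997,0]);ey=np.array([-.2997,.954,0])
T=O+ey*.065+ex*.0055
st();sh(tuple(T+[0,0,.05]),tuple(T+[0,0,.0265]))
a=ctrl.read_camera('scene')[150:270,270:430];b=ctrl.read_camera('top')[150:240,270:390]
cv2.imwrite('pics/p6.png',np.hstack([cv2.resize(a,(400,300),interpolation=2),cv2.resize(b,(400,300),interpolation=2)])[:,:,::-1])
"
```

```text
13.15 [ 0.399  0.244  1.99  -0.054  0.45   1.707] [0.5672 0.3423 0.078 ]
x [0.856 0.266 0.442] y [ 0.305 -0.952 -0.018] z [ 0.416  0.15  -0.897] F [-0.1 -0.4 -0.8] open 0.422 25.279043912887573
(np.float64(0.5673665), np.float64(0.34265835000000006), np.float64(0.05)) tool [-0.0121  0.0002  0.0252] len 0.028
(np.float64(0.5673665), np.float64(0.34265835000000006), np.float64(0.0265)) tool [-0.0225  0.0006  0.0463] len 0.051
```

View pics/p6.png

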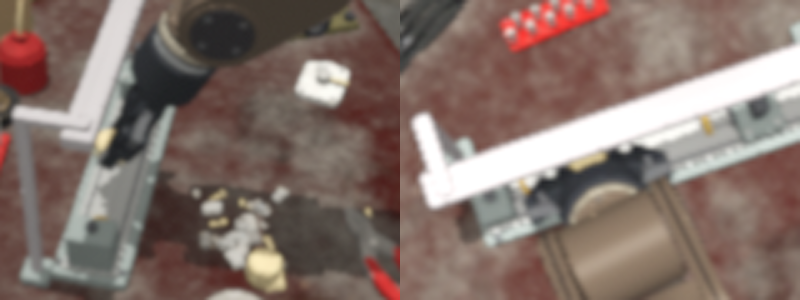

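The float (left half, crop (105,140)) is held above the bed under the bar, between the two pads, and nothing is touching. Lowering it now.

move_arm --plan '[{"x":-0.006,"y":0,"z":0.012,"yaw":0,"fingers":0.7},{"x":-0.012,"y":0,"z":0.024,"yaw":0,"fingers":0.7},{"x":-0.017,"y":0,"z":0.035,"yaw":0,"fingers":0.7},{"x":-0.0205,"y":0.0005,"z":0.042,"yaw":0,"fingers":0.7},{"x":-0.0215,"y":0.0005,"z":0.0445,"yaw":0,"fingers":0.7}]'

```text
time: 13.75
eef_pos: [0.5665, 0.3423, 0.0269]
tcp_rot: [0.963, 0.148, 0.222, -0.043]
contact_force: [-0.8, -0.4, 0.2]
opening: 0.424
finger_force: 25.3
```

move_arm --plan '[{"x":-0.0005,"y":0,"z":0.001,"yaw":0,"fingers":0.7},{"x":-0.001,"y":0,"z":0.002,"yaw":0,"fingers":0.7}]'

```text
time: 13.95
eef_pos: [0.5681, 0.3431, 0.0274]
tcp_rot: [0.962, 0.148, 0.224, -0.044]
contact_force: [0.2, -0.2, -0.4]
opening: 0.421
finger_force: 25.3
```

```bash
python3 -c "
from h import *
st()"
```

```text
13.95 [ 0.4    0.332  1.996 -0.068  0.354  1.723] [0.5681 0.3431 0.0274]
x [0.856 0.266 0.444] y [ 0.305 -0.952 -0.018] z [ 0.418  0.151 -0.896] F [ 0.2 -0.2 -0.4] open 0.421 25.27462810277939
```

move_arm --plan '[{"x":-0.0005,"y":0,"z":0.0015,"yaw":0,"fingers":0.7},{"x":-0.0005,"y":0,"z":0.0015,"yaw":0,"fingers":0.7}]'

```text
time: 14.15
eef_pos: [0.5681, 0.3431, 0.0258]
tcp_rot: [0.962, 0.148, 0.224, -0.044]
contact_force: [0.1, 0.0, 0.2]
opening: 0.426
finger_force: 25.3
```

move_arm --plan '[{"x":-0.0005,"y":0,"z":0.001,"yaw":0,"fingers":0.7},{"x":-0.0005,"y":0,"z":0.001,"yaw":0,"fingers":0.7}]'

```text
time: 14.35
eef_pos: [0.5686, 0.3434, 0.0255]
tcp_rot: [0.962, 0.148, 0.225, -0.044]
contact_force: [-1.0, -0.7, 4.1]
opening: 0.419
finger_force: 25.7
```

move_arm --plan '[{"x":0,"y":0,"z":0,"yaw":0,"fingers":0.52},{"x":0,"y":0,"z":0,"yaw":0,"fingers":0.45},{"x":0,"y":0,"z":0,"yaw":0,"fingers":0.42},{"x":0,"y":0,"z":0,"yaw":0,"fingers":0.42}]'

```text
time: 14.75
eef_pos: [0.5677, 0.3429, 0.0241]
tcp_rot: [0.962, 0.148, 0.223, -0.044]
contact_force: [-0.3, 0.4, -0.6]
opening: 0.581
finger_force: 0.0
```

move_arm --plan '[{"x":0,"y":0,"z":-0.008,"yaw":0,"fingers":0.42},{"x":0,"y":0,"z":-0.025,"yaw":0,"fingers":0.42},{"x":0,"y":0,"z":-0.05,"yaw":0,"fingers":0.42},{"x":-0.01,"y":0,"z":-0.075,"yaw":0,"fingers":0.42},{"x":-0.02,"y":0,"z":-0.09,"yaw":0,"fingers":0.42}]'

```text
time: 15.25
eef_pos: [0.5133, 0.3243, 0.0986]
tcp_rot: [0.962, 0.148, 0.225, -0.044]
contact_force: [0.5, 0.5, 0.0]
opening: 0.577
finger_force: 0.0
```

```bash
python3 -c "
from h import *
st()
a=ctrl.read_camera('scene')[150:270,270:390];b=ctrl.read_camera('top')[150:240,270:390]
cv2.imwrite('pics/p7.png',np.hstack([cv2.resize(a,(400,400),interpolation=2),cv2.resize(b[:,:],(400,400),interpolation=2)])[:,:,::-1])
"
```

```text
15.25 [ 0.408  0.097  2.117 -0.061  0.467  1.72 ] [0.5133 0.3243 0.0986]
x [0.855 0.265 0.446] y [ 0.305 -0.952 -0.018] z [ 0.42   0.152 -0.895] F [0.5 0.5 0. ] open 0.577 0.0
```

View pics/p7.png

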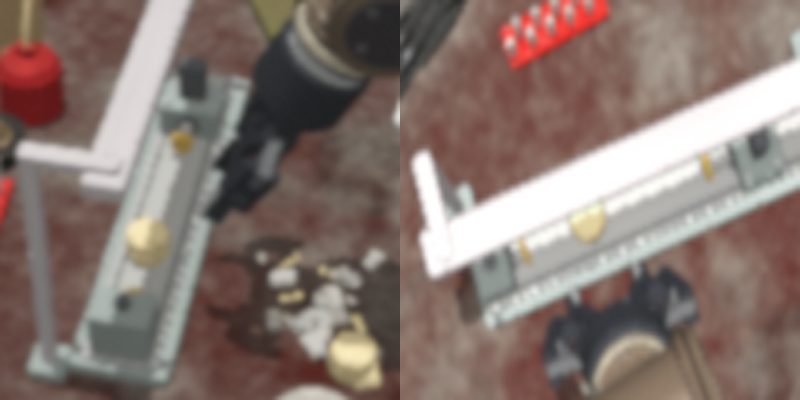

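The float stands upright on the bed (left half (147,240), right half (590,222)), between the anvil pad (525,250) and the plunger pad (707,167) and clear of both. Now I'll measure the gap between the pads along fixture y.

```bash
cat > m.py <<'E'
from h import *
O=np.array([.5816,.279,0]);ex=np.array([.954,.2997,0]);ey=np.array([-.2997,.954,0])
def prof(n,im,ys,xs,z):
    sat=im[:,:,0].astype(np.float32)-im[:,:,2]
    return np.array([np.mean([cv2.remap(sat,*[np.float32([[c]]) for c in pix(n,O+ex*x+ey*y+[0,0,z])],1)[0,0] for x in xs]) for y in ys])
E
python3 - <<'E'
from m import *
t=ctrl.read_camera("top");s=ctrl.read_camera("scene")
np.set_printoptions(linewidth=200)
for nm,ys in(("anvil",np.arange(.10,.15,.002)),("plung",np.arange(-.08,-.03,.002))):
    for n,im,xs,z in(("top",t,(-.010,-.008,-.006),.046),("scene",s,(-.006,-.003,0),.046)):
        p=prof(n,im,ys,xs,z);b=p-np.percentile(p,30);b[b<.3*b.max()]=0
        print(nm,n,round((ys*b).sum()/b.sum(),4),"fwhm",(b>.5*b.max()).sum()*2,p.astype(int))
for n,im in(("top",t),("scene",s)):
    hs=cv2.cvtColor(im,cv2.COLOR_RGB2HSV);m=cv2.inRange(hs,(12,110,110),(28,255,255))
    q=cv2.connectedComponentsWithStats(m)
    for i in range(1,q[0]):
        if 4<q[2][i,4]<60 and 270<q[3][i][0]<420 and 140<q[3][i][1]<270: print(n,q[2][i],q[3][i].round(2))
E
```

```text
anvil top 0.1302 fwhm 8 [ 5  4  4  4  5  5  5  5  5  5  5  8 15 27 47 59 53 34 16  8  4  3  1  0 -1]
anvil scene 0.1153 fwhm 10 [43 37 28 18 11  7  6  6  6  6  6  7 10 15 23 30 33 23 11  4  0 -1 -2 -2 -2]
plung top -0.0541 fwhm 8 [-1  0  2  3  4  4  5  5  6 10 18 36 53 61 52 32 17  9  6  5  5  5  5  5  5]
plung scene -0.0453 fwhm 24 [-2 -1  0  0  1  2  4  5  9 15 24 37 51 62 73 77 79 78 77 75 72 67 58 47 35]
scene [322 190   5   5  19] [324.05 191.95]
```

Run:
```python
from m import *
import k
s=ctrl.get_state();z=Ro.from_quat(s['tcp_rot']).as_matrix()[:,2]
W=lambda x,y,zz:O+ex*x+ey*y+np.array([0,0,zz])
for y in(-.104,-.05,.0,.044): print(y,k.ik(W(-.005,y,.062),z).x.round(3))
sh(tuple(W(-.06,.0,.105)),tuple(W(-.06,-.104,.105)),tuple(W(-.03,-.104,.105)),tuple(W(-.005,-.104,.062)))
```

```text
-0.104 [0.078 0.209 2.07  0.286 0.431]
-0.05 [0.182 0.211 2.068 0.183 0.413]
0.0 [0.278 0.223 2.054 0.077 0.406]
0.044 [ 0.362  0.24   2.032 -0.017  0.409]
(np.float64(0.52436), np.float64(0.26101800000000003), np.float64(0.105)) tool [-0.0036  0.0634 -0.0124] len 0.065
(np.float64(0.5555288), np.float64(0.16180200000000006), np.float64(0.105)) tool [-0.0034  0.1674 -0.0143] len 0.168
(np.float64(0.5841488), np.float64(0.17079300000000003), np.float64(0.105)) tool [ 0.0235  0.1676 -0.001 ] len 0.169
(np.float64(0.6079988), np.float64(0.17828550000000004), np.float64(0.062)) tool [0.0268 0.1685 0.0486] len 0.177
```

move_arm --plan '[{"x":-0.003,"y":0.02,"z":-0.01,"yaw":0,"fingers":0.42},{"x":-0.003,"y":0.06,"z":-0.014,"yaw":0,"fingers":0.42},{"x":-0.003,"y":0.1,"z":-0.014,"yaw":0,"fingers":0.42},{"x":-0.003,"y":0.14,"z":-0.014,"yaw":0,"fingers":0.42},{"x":-0.003,"y":0.167,"z":-0.014,"yaw":0,"fingers":0.42}]'

```text
time: 15.95
eef_pos: [0.5568, 0.1599, 0.1039]
tcp_rot: [0.962, 0.148, 0.224, -0.043]
contact_force: [0.6, 0.8, 0.2]
opening: 0.581
finger_force: 0.0
```

move_arm --plan '[{"x":0.003,"y":0,"z":0.006,"yaw":0,"fingers":0.42},{"x":0.009,"y":0,"z":0.019,"yaw":0,"fingers":0.42},{"x":0.018,"y":0,"z":0.037,"yaw":0,"fingers":0.42},{"x":0.025,"y":0,"z":0.052,"yaw":0,"fingers":0.42},{"x":0.03,"y":0.001,"z":0.062,"yaw":0,"fingers":0.42}]'

```text
time: 16.45
eef_pos: [0.6079, 0.1794, 0.0602]
tcp_rot: [0.963, 0.149, 0.223, -0.044]
contact_force: [-0.4, -0.3, 0.8]
opening: 0.58
finger_force: 0.0
```

move_arm --plan '[{"x":0,"y":0,"z":0,"yaw":0,"fingers":0.42},{"x":0,"y":0,"z":0,"yaw":0,"fingers":0.42}]'

```text
time: 16.65
eef_pos: [0.6073, 0.1789, 0.0615]
tcp_rot: [0.962, 0.149, 0.223, -0.044]
contact_force: [-0.4, 0.1, 0.8]
opening: 0.581
finger_force: 0.0
```

Run:
```python
from m import *
st();s=ctrl.get_state();d=s['eef_pos']-O;print("fixture",d@ex,d@ey,d[2])
a=ctrl.read_camera('scene')[150:230,290:390];cv2.imwrite('pics/p8.png',cv2.resize(a,(750,600),interpolation=2)[:,:,::-1])
```

```text
16.65 [0.08  0.21  2.071 0.284 0.432 1.112] [0.6073 0.1789 0.0615]
x [0.856 0.266 0.442] y [ 0.306 -0.952 -0.018] z [ 0.416  0.151 -0.897] F [-0.4  0.1  0.8] open 0.581 0.0
fixture -0.005461798236641797 -0.10317874050365711 0.061536221306768515
```

View pics/p8.png

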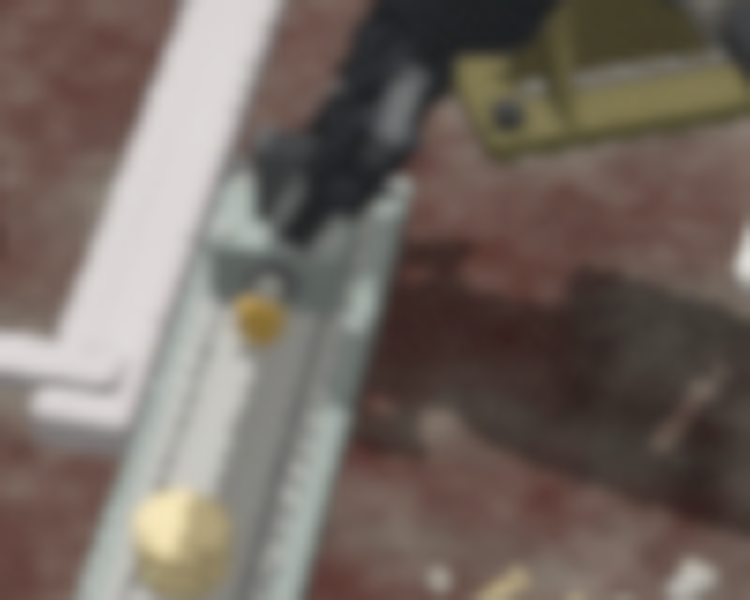

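The picture shows the fingers straddling the fin (crop (285,200)), with the plunger pad at (260,318) and the float at (183,545) still upright. Closing on the fin at 40 N.

move_arm --plan '[{"x":0,"y":0,"z":0,"yaw":0,"fingers":0.7},{"x":0,"y":0,"z":0,"yaw":0,"fingers":0.95},{"x":0,"y":0,"z":0,"yaw":0,"fingers":0.95},{"x":0,"y":0,"z":0,"yaw":0,"fingers":0.95},{"x":0,"y":0,"z":0,"yaw":0,"fingers":0.95}]' --force 40

```text
time: 17.2
eef_pos: [0.6076, 0.1783, 0.0628]
tcp_rot: [0.962, 0.149, 0.224, -0.043]
contact_force: [-6.1, -2.2, 6.2]
opening: 0.18
finger_force: 39.6
```

Run:
```python
from m import *
st();s=ctrl.get_state();d=s['eef_pos']-O;print("fixture",d@ex,d@ey,d[2])
t=ctrl.read_camera("top")
for nm,ys in(("anvil",np.arange(.10,.15,.002)),("plung",np.arange(-.08,-.03,.002))):
    p=prof("top",t,ys,(-.010,-.008,-.006),.046);b=p-np.percentile(p,30);b[b<.3*b.max()]=0;print(nm,round((ys*b).sum()/b.sum(),4))
R=Ro.from_quat(s['tcp_rot']).as_matrix();print("tool per m of ey",(R.T@ey).round(4))
```

```text
17.2 [0.079 0.207 2.071 0.282 0.433 1.111] [0.6076 0.1783 0.0628]
x [0.855 0.267 0.444] y [ 0.306 -0.952 -0.017] z [ 0.418  0.15  -0.896] F [-6.1 -2.2  6.2] open 0.18 39.576841592788696
fixture -0.005372936616407149 -0.10383164147900012 0.06278890968230016
anvil 0.1302
plung -0.0534
tool per m of ey [-0.0013 -0.9998  0.018 ]
```

move_arm --plan '[{"x":0,"y":-0.01,"z":0,"yaw":0,"fingers":0.95},{"x":0,"y":-0.03,"z":0.0005,"yaw":0,"fingers":0.95},{"x":0,"y":-0.055,"z":0.001,"yaw":0,"fingers":0.95},{"x":0,"y":-0.075,"z":0.0015,"yaw":0,"fingers":0.95},{"x":0,"y":-0.09,"z":0.0015,"yaw":0,"fingers":0.95}]'

```text
time: 17.75
eef_pos: [0.5805, 0.263, 0.0628]
tcp_rot: [0.962, 0.149, 0.223, -0.042]
contact_force: [-3.9, -12.7, 4.9]
opening: 0.179
finger_force: 39.9
```

move_arm --plan '[{"x":0,"y":-0.006,"z":0,"yaw":0,"fingers":0.95},{"x":0,"y":-0.013,"z":0,"yaw":0,"fingers":0.95},{"x":0,"y":-0.02,"z":0.0005,"yaw":0,"fingers":0.95},{"x":0,"y":-0.027,"z":0.0005,"yaw":0,"fingers":0.95},{"x":0,"y":-0.034,"z":0.0005,"yaw":0,"fingers":0.95}]'

```text
time: 18.25
eef_pos: [0.5704, 0.2948, 0.0628]
tcp_rot: [0.963, 0.149, 0.223, -0.042]
contact_force: [-4.9, -13.6, 7.6]
opening: 0.182
finger_force: 40.1
```

Run:
```python
from m import *
st();s=ctrl.get_state();d=s['eef_pos']-O;print("fixture",d@ex,d@ey,d[2])
t=ctrl.read_camera("top")
ys=np.arange(.05,.15,.002);print(prof("top",t,ys,(-.010,-.008,-.006),.046).astype(int))
```

```text
18.25 [0.315 0.227 2.045 0.027 0.412 1.556] [0.5704 0.2948 0.0628]
x [0.857 0.268 0.441] y [ 0.305 -0.952 -0.014] z [ 0.416  0.147 -0.897] F [ -4.9 -13.6   7.6] open 0.182 40.125866532325745
fixture -0.005979089434144963 0.018409330537155728 0.06280157149589105
[ 2  2  2  3  4  9 19 38 57 68 62 54 52 54 59 62 64 65 65 65 66 66 65 65
 62 57 46 31 18 10  6  5  5  5  5  5  7 14 28 47 59 53 35 17  9  4  2  1
  0 -2]
```

move_arm --plan '[{"x":0,"y":-0.004,"z":0,"yaw":0,"fingers":0.95},{"x":0,"y":-0.008,"z":0,"yaw":0,"fingers":0.95},{"x":0,"y":-0.012,"z":0,"yaw":0,"fingers":0.95},{"x":0,"y":-0.015,"z":0,"yaw":0,"fingers":0.95},{"x":0,"y":-0.018,"z":0,"yaw":0,"fingers":0.95}]'

```text
time: 18.8
eef_pos: [0.5649, 0.3118, 0.0628]
tcp_rot: [0.963, 0.149, 0.222, -0.042]
contact_force: [-4.7, -12.3, 7.1]
opening: 0.179
finger_force: 39.9
```

```bash
cat >> m.py <<'E'
def meas():
    s=ctrl.get_state();d=s['eef_pos']-O;print("tcp fixture",(d@ex).round(4),(d@ey).round(4),"Fy",round(s['contact_force']@ey,1))
    t=ctrl.read_camera("top");ys=np.arange(.07,.15,.001)
    print("x-.010..-.006",prof("top",t,ys[::2],(-.010,-.008,-.006),.046).astype(int))
E
python3 -c "
from m import *
meas()"
```

```text
tcp fixture -0.0061 0.0363 Fy -10.3
x-.010..-.006 [ 2  2  2  4  9 23 41 61 71 64 56 51 54 60 62 64 65 65 65 65 66 66 65 62
 56 46 35 31 35 51 61 53 35 17  9  5  3  1  0 -2]
```

move_arm --plan '[{"x":0,"y":-0.0015,"z":0,"yaw":0,"fingers":0.95},{"x":0,"y":-0.003,"z":0,"yaw":0,"fingers":0.95},{"x":0,"y":-0.0045,"z":0,"yaw":0,"fingers":0.95},{"x":0,"y":-0.006,"z":0,"yaw":0,"fingers":0.95},{"x":0,"y":-0.006,"z":0,"yaw":0,"fingers":0.95}]'

```text
time: 19.35
eef_pos: [0.5631, 0.3173, 0.0628]
tcp_rot: [0.963, 0.149, 0.222, -0.042]
contact_force: [-3.4, -12.2, 6.4]
opening: 0.176
finger_force: 39.7
```

```bash
python3 -c "
from m import *
meas()"
```

```text
tcp fixture -0.0061 0.0421 Fy -10.6
x-.010..-.006 [ 1  2  2  2  2  6 15 35 56 72 70 60 54 54 58 61 64 65 65 65 65 66 65 65
 64 62 58 57 59 68 69 56 35 16  8  4  2  1  0 -2]
```

Contact shows: the block moved 5.8 mm but the plunger pad only about 2.7 mm, so the compression is about 3 mm. I'll go 3 mm further.

move_arm --plan '[{"x":0,"y":-0.001,"z":0,"yaw":0,"fingers":0.95},{"x":0,"y":-0.002,"z":0,"yaw":0,"fingers":0.95},{"x":0,"y":-0.003,"z":0,"yaw":0,"fingers":0.95},{"x":0,"y":-0.003,"z":0,"yaw":0,"fingers":0.95},{"x":0,"y":-0.003,"z":0,"yaw":0,"fingers":0.95}]'

```text
time: 19.9
eef_pos: [0.5624, 0.3197, 0.0628]
tcp_rot: [0.963, 0.149, 0.222, -0.042]
contact_force: [-3.1, -13.7, 6.0]
opening: 0.178
finger_force: 39.7
```

```bash
python3 -c "
from m import *
meas()"
```

```text
tcp fixture -0.0061 0.0446 Fy -12.1
x-.010..-.006 [ 1  2  3  3  3  6 14 34 56 70 67 58 54 54 58 62 64 65 65 65 65 66 65 65
 64 61 57 56 59 67 69 56 35 17  9  5  3  2  0 -1]
```

move_arm --plan '[{"x":0,"y":0,"z":0,"yaw":0,"fingers":0.7},{"x":0,"y":0,"z":0,"yaw":0,"fingers":0.5},{"x":0,"y":0,"z":0,"yaw":0,"fingers":0.5},{"x":0,"y":0,"z":-0.01,"yaw":0,"fingers":0.5},{"x":0,"y":0,"z":-0.03,"yaw":0,"fingers":0.5}]'

```text
time: 20.45
eef_pos: [0.5486, 0.3181, 0.0888]
tcp_rot: [0.963, 0.149, 0.222, -0.044]
contact_force: [0.4, -0.4, 0.7]
opening: 0.499
finger_force: 0.0
```

move_arm --plan '[{"x":-0.005,"y":0,"z":-0.03,"yaw":0,"fingers":0.5},{"x":-0.015,"y":0,"z":-0.06,"yaw":0,"fingers":0.5},{"x":-0.025,"y":0,"z":-0.085,"yaw":0,"fingers":0.5},{"x":-0.03,"y":0,"z":-0.095,"yaw":0,"fingers":0.5},{"x":-0.03,"y":0,"z":-0.095,"yaw":0,"fingers":0.5}]'

```text
time: 20.95
eef_pos: [0.4841, 0.2964, 0.164]
tcp_rot: [0.962, 0.149, 0.225, -0.044]
contact_force: [0.2, -0.1, 0.4]
opening: 0.501
finger_force: 0.0
```

```bash
python3 -c "
from m import *
meas();st()
a=ctrl.read_camera('scene')[150:270,270:390];b=ctrl.read_camera('top')[150:240,270:390]
cv2.imwrite('pics/p9.png',np.hstack([cv2.resize(a,(400,400),interpolation=2),cv2.resize(b[:,:],(400,400),interpolation=2)])[:,:,::-1])
"
```

```text
tcp fixture -0.0878 0.0458 Fy -0.1
x-.010..-.006 [ 1  3  3  4  4  7 14 30 49 66 66 59 54 53 58 62 64 64 65 66 66 65 65 65
 64 62 58 57 59 67 69 56 35 16  8  4  3  1  0 -1]
21.0 [ 0.376 -0.097  2.173 -0.023  0.604  1.656] [0.4844 0.2963 0.163 ]
x [0.855 0.266 0.446] y [ 0.306 -0.952 -0.018] z [ 0.419  0.152 -0.895] F [ 1.   0.6 -0.2] open 0.501 0.0
```

My 10 views are used up, so I'll check numerically that the tailstock stayed put, using the fin's displacement since the first top picture.

Run:
```python
from m import *
t0=cv2.imread("pics/top0.png")[:,:,::-1];t=ctrl.read_camera("top")
def dark(im,y0):
    # brightness profile along y at fin-top height, front part of the fin
    ys=np.arange(y0-.03,y0+.03,.001);g=cv2.cvtColor(np.ascontiguousarray(im),cv2.COLOR_RGB2GRAY).astype(np.float32)
    p=np.array([np.mean([cv2.remap(g,*[np.float32([[c]]) for c in pix("top",O+ex*x+ey*y+[0,0,.09])],1)[0,0] for x in(-.01,-.006,-.002)]) for y in ys])
    b=np.clip(np.median(p)-10-p,0,None);return (ys*b).sum()/b.sum(),p[::4].astype(int)
a,b=dark(t0,-.1038),dark(t,.0446);print(a,b,b[0]-a[0])
```

```text
(np.float64(-0.09944064344408349), array([221, 214, 214, 204, 173, 147, 116,  96,  91,  85,  93, 136, 156,
       157, 135])) (np.float64(0.04617196633813078), array([228, 231, 219, 182, 163, 155, 123,  98,  97, 106, 138, 157, 157,
       140, 153])) 0.14561260978221427
```

Once I correct for parallax (the camera sees opposite sides of the fin, about 2 mm in total), the fin moved about 148 mm. That matches the commanded 148 mm, so the tailstock stayed and the plunger is in about 5.5 of 12 mm. Handing in.

```bash
python3 -c "
from plant import ctrl
print(ctrl.sign_off())"
```

```text
the job is handed in; nothing more can be done
None
```

The job is handed in at about 21 s: the float stands on the bed, held between both pads with the plunger pushed in about half way (an estimated 5.5 of 12 mm), and the gripper is clear of everything. The last check was by measurement, not by eye, as my 10 picture views were used up; q5 also read 0.237–0.238 against its 0.24 limit during the pick, with no fault reported.

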